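Sieve the marbles

ROBOT

A 7-joint arm with a two-finger parallel gripper is mounted at the origin on the work surface. World frame = base frame: x ahead of the robot, y to its left, z up, the work surface at z = 0. Lengths are in mm, angles in degrees, forces in N, time in s.
With the tool pointing down it reaches from about 400 to 875 mm from the base axis. Payload 6.5 kg.
Tool frame: the origin (TCP) lies between the finger pads; the fingertips stand 22 mm ahead of it and the grasp point (between the pads) lies 3 mm ahead of it (bot.tip_reach is the distance from the TCP to the fingertips, in mm); z points along the fingers, y is the line along which they close (so a half turn about z gives the same grasp; the last joint's range is limited). The gripper opens to 88 mm and grips with 3 to 60 N. Pads are 18 mm wide; open, the fingers measure 123 mm over their backs; the gripper's body (75 mm by 187 mm) begins 45 mm behind the grasp point.
Start: joints at [69.374, 30.733, -0.252, 88.115, 0.149, 61.152, -4.079], TCP at [188.23, -622.141, 231.416] pointing down, gripper open.
Joint ranges: [-154.64, 154.64], [-21.42, 123.67], [-72.66, 72.17], [13.99, 137.28], [-74.86, 254.86], [10.95, 109.41], [-158.01, 158.01]. Speed limits (degrees/s): [136.94, 136.94, 180, 180, 180, 180, 180].

INTERFACE

Orientations are given as [roll, pitch, yaw] about the fixed x, y, z axes, in that order (R = Rz(yaw) Ry(pitch) Rx(roll)).
In Python, from bench import bot gives the robot as it stands.
- The arm moves only by the tool apply_moves, never from a script. Its argument "increments" is text: rows parted by semicolons, each of 6 numbers parted by spaces: the shift along the tool's x, y, z scaled (see below), then the turn, a rotation vector about the tool's x, y, z scaled (see below). In form: x y z ax ay az; .... A call has 1 to 20 rows; each row shifts and turns the commanded pose from where the row before left it, along the tool's axes as they then stand; what a row does not reach is not made up. The controller multiplies each number of a shift by 2.5 cm and each number of a turn by 5 degrees. A row lasts 1/12 s, in which the tool goes at most 41.7 mm and 7.16 degrees, less where a joint would pass 70% of its speed; a pose out of reach is approached as far as the arm can. A call with a number of a shift or a turn outside -1 to 1 is refused whole. A call with a gripper value outside its range is refused whole. "grip" is the gripper's target within -1 to 1 (fully open at 1, half-way at 0, shut at -1), set as the call begins (left out, the last holds). The fingers move at their own pace and stop on an object; "force" is the grip in N (left out, the last holds). Time passes only in rows, so rows that do not move let the fingers close. It gives the time, the measured TCP pose, the force, the opening and the grip force at its end, in the units of the state.
- bot.get_state(): the state, without advancing time (a new reading comes with each control period).
- bot.camera(name): name is "scene" or "top" or "wrist"; returns a dict with "color" (420x560x3 uint8, red, green, blue), "fovy" (degrees; the focal length in pixels is half the picture's height over the tangent of half this angle, whatever the lens; pixels are square), "cx", "cy" (the principal point, pixels), "rvec" (rotation vector, rad) and "tvec" (3), from world to camera coordinates, as OpenCV has them; the wrist camera has in their place "mount" (4x4, takes a point from camera to tool coordinates, whose origin is the TCP and whose axes are the flange's). Camera axes: x right, y down, z forward; pixel columns grow to the right and rows downward; lengths in mm; the calibration is good to about 2 mm. A picture is of the moment at which its call begins: read the wrist's pose just before it. There is no depth.
- bot.sign_off(): hands the job in; it is judged then, once.
The state is a dict: "t": time; "joint_pos": joint angles; "joint_vel": joint speeds; "tau": joint torques, N m; "tcp_pos": TCP position; "ee_rot": TCP orientation; "force": force on the tool from outside, world axes, zero at the start; "wrist_torque": the same for the moment, N m; "gripper_width": finger opening in mm; "finger_force": force on a finger pad.
Only numpy, scipy, OpenCV 4.12 (cv2) and the standard library are available. Lean on these libraries where they do the work, as an engineer would, in place of code of your own. Each camera call takes 0.05 s, during which the arm holds its last target. There are 200 camera calls.

TASK

Shake the slotted marble sieve over its wooden tray until all five small yellow marbles have dropped through into the tray while the three big blue ones stay in the sieve, and only then carry the sieve to the white bowl and tip the big ones over its lip into the bowl. Finally set the empty sieve down the right way up, resting flat across the two long rims of the tray, and let go. Do not disturb the mug, the water bottle or the remote control.

Things in the scene. Friction and masses are not known exactly. Their poses are not given: they have to be found in the camera images.
- sieve: Loose plywood sieve, some 0.25 kg, 210 (its x) x 132 mm (y), walls 45 high, 6 thick. Origin: centre of its underside; z up. The -x end is an open upturned lip; a wall closes it at x = +80. Slat tops at z = 12; two slots 25 wide run along x, centred at y = -24.5 and +24.5. At the start its side walls lie across the tray's long rims, x axes within 5 degrees of the tray's; it can be slid or lifted.
- grip (a point): Middle of the sieve's red carrying bar, 110 mm above its underside. The bar lies along the sieve's y: 16 mm wide (x), 18 mm high, free over 120 mm between two upright legs. Grip it from above, closing along the sieve's x; 55 mm is free below the bar, down to the tops of the walls. Axes as the sieve's.
- lip (a point): Middle of the outer edge of the lip, x = -102, z = 21 mm in the sieve. The lip is a plate 120 mm wide rising outward at 20 degrees: marbles run out over it only when the sieve is tipped, this end down, clearly more than 20 degrees (40 to 45 empties it). Axes as the sieve's.
- tray: Fixed dark wooden catch tray lined with grey felt, 190 mm (its x) by 250 mm (its y), 50 mm high, walls 10 mm, floor 6 mm thick. Origin: centre of its underside; z up. The sieve lies across its two long rims, which run along y at x = -90 and +90 mm.
- bowl: Fixed round white bowl, mouth 160 mm across, 60 mm high, wall 5 mm. Origin: centre of its underside.
- big1: Big blue marble, 36 mm across, 60 g. Origin: its centre. At the start it lies in the sieve, sunk 5 mm into a slot, too big to fall through.
- big2: Big blue marble, 36 mm across, 60 g. Origin: its centre. At the start it lies in the sieve, sunk 5 mm into a slot, too big to fall through.
- big3: Big blue marble, 36 mm across, 60 g. Origin: its centre. At the start it lies in the sieve, sunk 5 mm into a slot, too big to fall through.
- small1: Small yellow marble, 20 mm across, 10 g. Origin: its centre. At the start it lies on a slat of the sieve; rolling resistance keeps it there until the sieve tilts over 11 degrees or is shaken along the sieve's y at more than about 2 m/s2 (e.g. 50 mm strokes of 0.2 s); it then rolls into a slot and drops.
- small2: Small yellow marble, 20 mm across, 10 g. Origin: its centre. At the start it lies on a slat of the sieve; rolling resistance keeps it there until the sieve tilts over 11 degrees or is shaken along the sieve's y at more than about 2 m/s2 (e.g. 50 mm strokes of 0.2 s); it then rolls into a slot and drops.
- small3: Small yellow marble, 20 mm across, 10 g. Origin: its centre. At the start it lies on a slat of the sieve; rolling resistance keeps it there until the sieve tilts over 11 degrees or is shaken along the sieve's y at more than about 2 m/s2 (e.g. 50 mm strokes of 0.2 s); it then rolls into a slot and drops.
- small4: Small yellow marble, 20 mm across, 10 g. Origin: its centre. At the start it lies on a slat of the sieve; rolling resistance keeps it there until the sieve tilts over 11 degrees or is shaken along the sieve's y at more than about 2 m/s2 (e.g. 50 mm strokes of 0.2 s); it then rolls into a slot and drops.
- small5: Small yellow marble, 20 mm across, 10 g. Origin: its centre. At the start it lies on a slat of the sieve; rolling resistance keeps it there until the sieve tilts over 11 degrees or is shaken along the sieve's y at more than about 2 m/s2 (e.g. 50 mm strokes of 0.2 s); it then rolls into a slot and drops.
- mug: Blue mug, 80 mm across, 90 mm high, loose. Origin: centre of its underside. Leave it alone.
- bottle: Clear water bottle, 64 mm across, 190 mm high, loose. Origin: centre of its underside. Leave it alone.
- remote: Black remote control, 165 x 46 x 18 mm, long along its x, loose. Origin: centre of its underside. Leave it alone.
There are look-alikes about, which are no part of the job. Of the things shaped like the sieve, the plywood one is meant. There is more than one size of the bowl; the one meant has the size given above.

How it is judged:
By the outcome, as a careful person would: the job done as asked, in the order asked, and still so for the second after the job is handed in, with the robot touching nothing.
It also fails if it takes over 58 s, if anything falls off the work surface, if the arm or the gripper's body presses on something with over 40 N, if the wrist force passes 120 N, or if a joint passes its speed limit or range.

## Working session

There is one attempt and no reset: what is moved stays moved. The work goes in short steps, Python scripts to look and compute and a tool call to move; the robot and the scene stay as the last step left them, time stands still between calls to the robot, and variables do not carry over. Pictures are saved under pics/ and viewed, at most 10 in all, crops included, and the job is handed in when it is done.

Besides the shell and the picture viewer there is one more tool, called after "Call:" as name(argument=value, ...), one argument or row to a line, values as JSON. apply_moves: Moves the arm, as the interface text tells. Shifts and turns lie within -1 to 1; 1 stands for 2.5 cm of shift or 5 degrees of turn. Its arguments: {"type":"object","properties":{"increments":{"type":"string"},"grip":{"type":"number"},"force":{"type":"number"}},"required":["increments"]}

```bash
mkdir -p pics; cat > h.py <<'E'
from bench import bot
import cv2, numpy as np
from scipy.spatial.transform import Rotation as R
def snap(name,fn):
    st=bot.get_state(); c=bot.camera(name)
    cv2.imwrite('pics/'+fn,c['color'][:,:,::-1]); 
    f=210/np.tan(np.radians(c['fovy']/2))
    if name=='wrist':
        T=np.eye(4);T[:3,:3]=R.from_euler('xyz',st['ee_rot'],degrees=True).as_matrix();T[:3,3]=st['tcp_pos']
        M=T@np.array(c['mount'])
    else:
        A=np.eye(4);A[:3,:3]=cv2.Rodrigues(np.array(c['rvec'],float))[0];A[:3,3]=np.ravel(c['tvec']);M=np.linalg.inv(A)
    np.savez('pics/'+fn+'.npz',M=M,f=f,cx=c['cx'],cy=c['cy'])
def px(fn,u,v,z):
    d=np.load('pics/'+fn+'.npz');M=d['M']
    r=M[:3,:3]@np.array([(u-d['cx'])/d['f'],(v-d['cy'])/d['f'],1])
    return (M[:3,3]+r*(z-M[2,3])/r[2]).round(1)
def proj(fn,p):
    d=np.load('pics/'+fn+'.npz');q=np.linalg.inv(d['M'])@np.append(p,1)
    return (q[:2]/q[2]*d['f']+[d['cx'],d['cy']]).round(1)
E
python3 -c "
from h import *
snap('top','top0.png');snap('scene','sc0.png')
s=bot.get_state();print(s)
for n in ('top0.png','sc0.png'):
  d=np.load('pics/'+n+'.npz');print(d['M'].round(2),d['f'])
a=cv2.imread('pics/top0.png');b=cv2.imread('pics/sc0.png')
cv2.imwrite('pics/t0b.png',cv2.resize(a,(800,600)));cv2.imwrite('pics/s0b.png',cv2.resize(b,(800,600)))
"
```

```text
{'t': 0.1, 'joint_pos': array([69.37496129, 30.77461053, -0.2559527 , 88.16411462,  0.14933913,
       61.15094535, -4.07901234]), 'joint_vel': array([ 0.03452932, -0.104752  , -0.11839651, -0.18186008, -0.09975627,
       -0.05628019,  0.07098149]), 'tau': array([ 1.59978204e-03, -5.72084391e+01,  9.93461609e-01, -2.52234918e+01,
       -5.61705104e-02,  1.33588677e-02,  3.70670193e-06]), 'tcp_pos': array([ 188.05959062, -621.61783051,  230.61624847]), 'ee_rot': array([-1.79910871e+02,  6.08704687e-03,  1.68382035e+01]), 'force': array([-0.43168974,  0.45464637, -0.62427028]), 'wrist_torque': array([ 0.03248972, -0.01546225, -0.03203684]), 'finger_force': 0.0, 'gripper_width': 87.94929212858729}
[[ 2.00000e-02 -9.90000e-01  1.10000e-01  4.32500e+02]
 [-1.00000e+00 -2.00000e-02 -1.00000e-02  1.93100e+01]
 [ 1.00000e-02 -1.10000e-01 -9.90000e-01  1.22263e+03]
 [ 0.00000e+00  0.00000e+00  0.00000e+00  1.00000e+00]] 413.6161438361861
[[-5.70000e-01  6.90000e-01 -4.50000e-01  1.13044e+03]
 [ 8.20000e-01  4.70000e-01 -3.30000e-01  4.26160e+02]
 [-1.00000e-02 -5.60000e-01 -8.30000e-01  1.20570e+03]
 [ 0.00000e+00  0.00000e+00  0.00000e+00  1.00000e+00]] 396.67422822495485
```

View pics/t0b.png

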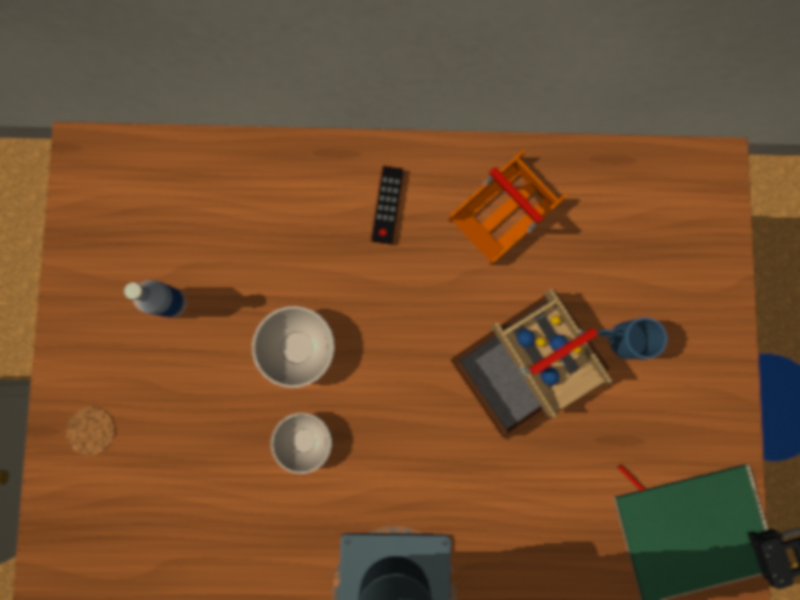

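View pics/s0b.png

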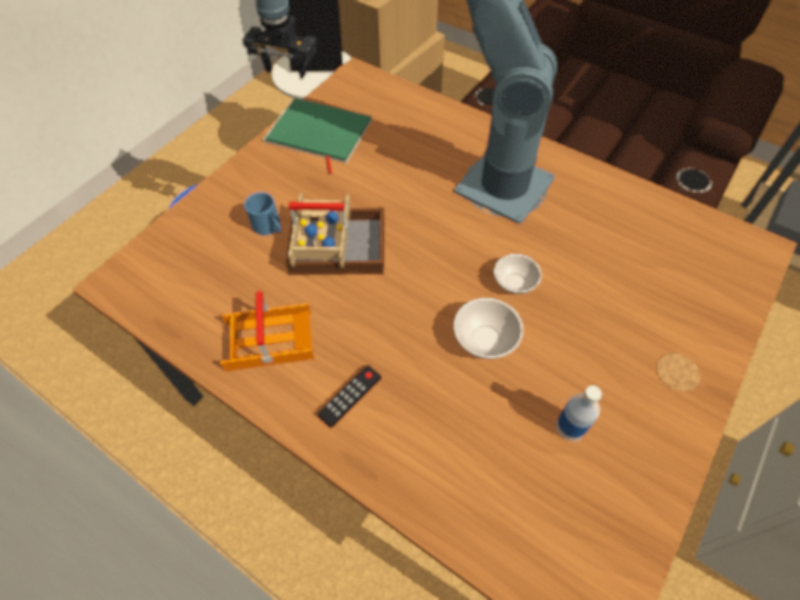

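```bash
python3 -c "
from h import *
k=.7
def p(u,v,z): return px('top0.png',u*k,v*k,z)
A=p(533,371,165);B=p(597,333,165);print('bar',A,B,(A+B)/2,np.degrees(np.arctan2(*(B-A)[[1,0]])),np.linalg.norm(B-A))
for n,q in dict(l=(497,325),t=(550,292),r=(610,380),b=(555,415)).items(): print(n,p(*q,95))
for q in [(453,358),(507,437)]: print('tray',p(*q,50))
print('bowl L/R/T/B',p(252,347,60),p(335,347,60),p(293,307,60),p(293,387,60))
print('small bowl',p(271,443,50),p(332,443,50))
print('mug',p(642,340,90),'handle',p(602,333,50),'bottle',p(133,291,190))
print('orange',p(450,218,40),p(560,205,40))
for q in ['wrist']:
  c=bot.camera(q);print(np.array(c['mount']).round(2),c['fovy'])
a=cv2.imread('pics/top0.png')[180:330,300:500];cv2.imwrite('pics/c0.png',cv2.resize(a,(800,600),interpolation=cv2.INTER_CUBIC))
"
```

```text
bar [ 436.3 -239.   165. ] [ 506.5 -355.1  165. ] [ 471.4  -297.05  165.  ] -58.84069549165563 135.67332088513203
l [ 522.9 -187.4   95. ]
t [ 588.9 -290.    95. ]
r [ 422.2 -403.1   95. ]
b [ 354.7 -297.2   95. ]
tray [ 459.3 -108.3   50. ]
tray [ 307.5 -215.3   50. ]
bowl L/R/T/B [473.  286.9  60. ] [476.1 124.7  60. ] [553.3 209.9  60. ] [396.9 203.9  60. ]
small bowl [288.2 244.   50. ] [290.2 125.8  50. ]
mug [ 499.9 -468.6   90. ] handle [ 514.7 -405.8   50. ] bottle [562.3 469.1 190. ]
orange [ 745.3 -100.8   40. ] [ 777.9 -327.6   40. ]
[[  -0.     -0.96   -0.28   71.43]
 [   1.     -0.     -0.     -0.29]
 [   0.     -0.28    0.96 -153.14]
 [   0.      0.      0.      1.  ]] 65.23029479073016
```

View pics/c0.png

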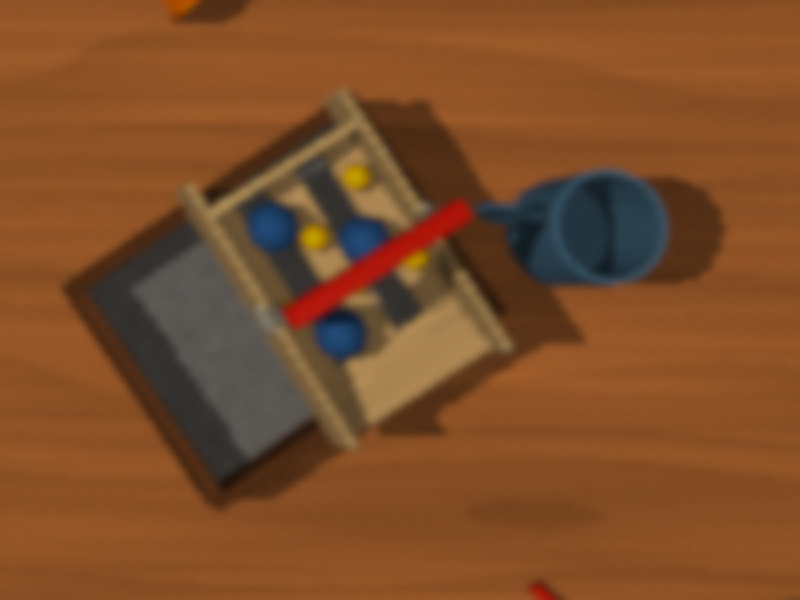

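Call:
apply_moves(
  increments=".91 -.57 -.1 0 0 0; .91 -.57 -.1 0 0 0; .91 -.57 -.1 0 0 0; .91 -.57 -.1 0 0 0; .91 -.57 -.1 0 0 0; .91 -.57 -.1 0 0 0; .91 -.57 -.1 0 0 0; .91 -.57 -.1 0 0 0; .91 -.57 -.1 0 0 0; .91 -.57 -.1 0 0 0; .91 -.57 -.1 0 0 0; .91 -.57 -.1 0 0 0; .91 -.57 -.1 0 0 0; .91 -.57 -.1 0 0 0; .91 -.57 -.1 0 0 0; .91 -.57 -.1 0 0 0",
  grip=1,
  force=60,
)

```text
t: 1.48
tcp_pos: [471.1, -297.3, 271.3]
ee_rot: [-180.0, 0.0, 16.8]
force: [0.8, -0.8, -0.6]
gripper_width: 88.0
finger_force: 0.0
```

Call:
apply_moves(
  increments="0 0 0 0 0 -1; 0 0 0 0 0 -1; 0 0 0 0 0 -1; 0 0 0 0 0 -1; 0 0 0 0 0 -1; 0 0 0 0 0 -1; 0 0 0 0 0 -1; 0 0 0 0 0 -1; 0 0 0 0 0 -1; 0 0 0 0 0 -1; 0 0 0 0 0 -1; 0 0 0 0 0 -1; 0 0 0 0 0 -1; 0 0 0 0 0 -1; 0 0 0 0 0 -1; 0 0 0 0 0 -1; 0 0 0 0 0 -1; 0 0 0 0 0 -1; 0 0 0 0 0 -1; 0 0 0 0 0 -1",
)

```text
t: 3.15
tcp_pos: [470.3, -298.4, 271.1]
ee_rot: [-180.0, -0.0, 117.1]
force: [1.1, 0.4, 0.1]
gripper_width: 88.1
finger_force: 0.0
```

Call:
apply_moves(
  increments="0 0 0 0 0 -1; 0 0 0 0 0 0; 0 0 0 0 0 0",
)

```text
t: 3.4
tcp_pos: [470.4, -298.5, 271.2]
ee_rot: [-180.0, -0.0, 121.7]
force: [0.3, -0.1, 0.3]
gripper_width: 88.2
finger_force: 0.0
```

```bash
python3 -c "
from h import *
snap('wrist','w1.png');s=bot.get_state();print(s['joint_pos'])
cv2.imwrite('pics/w1b.png',cv2.resize(cv2.imread('pics/w1.png'),(800,600)))
"
```

```text
[ 49.85233569  21.8033355  -28.38363272  98.68878017  11.48388795
  62.42069565  49.5001183 ]
```

View pics/w1b.png

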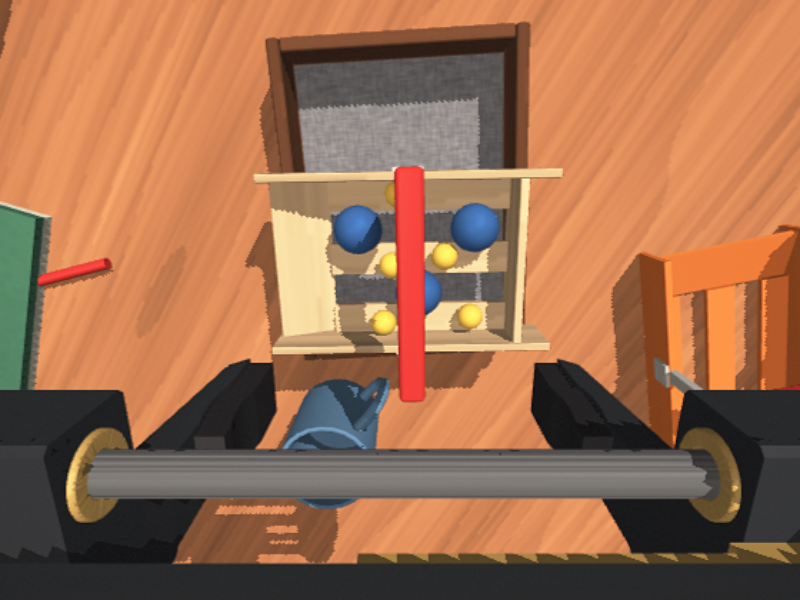

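```bash
python3 -c "
from h import *
k=.7
def p(u,v,z): return px('w1.png',u*k,v*k,z)
A=p(410,169,169);B=p(412,393,169);print(A,B,(A+B)/2,np.linalg.norm(A-B),np.degrees(np.arctan2(*(A-B)[[1,0]])))
for q in [(255,178),(562,171),(549,346),(273,350)]: print('wall',p(*q,95))
for q in [(267,40),(528,25)]: print('tray',p(*q,50))
# fingers mid at bar height
s=bot.get_state();Rm=R.from_euler('xyz',s['ee_rot'],degrees=True).as_matrix()
m=(A+B)/2; print('offset tool',Rm.T@(np.array([m[0],m[1],163])-s['tcp_pos']))
"
```

```text
[ 435.2 -235.9  169. ] [ 504.6 -345.2  169. ] [ 469.9  -290.55  169.  ] 129.47142541889312 122.41349263309998
wall [ 349.9 -295.8   95. ]
wall [ 524.6 -182.8   95. ]
wall [ 592.9 -289.4   95. ]
wall [ 417.7 -401.1   95. ]
tray [ 303.3 -213.8   50. ]
tray [ 456.4 -108.2   50. ]
offset tool [  7.0205993    3.73351126 108.22455444]
```

Call:
apply_moves(
  increments=".24 .14 0.5 0 0 -.18; 0 0 .9 0 0 0; 0 0 .9 0 0 0; 0 0 .9 0 0 0; 0 0 .7 0 0 0; 0 0 .42 0 0 0; 0 0 0 0 0 0; 0 0 0 0 0 0",
)

```text
t: 4.12
tcp_pos: [470.5, -291.5, 163.6]
ee_rot: [-180.0, -0.0, 122.7]
force: [0.5, -0.2, -0.5]
gripper_width: 88.0
finger_force: 0.0
```

Call:
apply_moves(
  increments="0 0 0 0 0 0; 0 0 0 0 0 0; 0 0 0 0 0 0; 0 0 0 0 0 0; 0 0 0 0 0 0; 0 0 0 0 0 0; 0 0 0 0 0 0; 0 0 0 0 0 0",
  grip=-1,
  force=55,
)

```text
t: 4.78
tcp_pos: [470.4, -291.5, 163.4]
ee_rot: [-180.0, -0.0, 122.7]
force: [0.1, -0.6, -0.4]
gripper_width: 36.8
finger_force: 0.0
```

Call:
apply_moves(
  increments="0 0 0 0 0 0; 0 0 0 0 0 0; 0 0 0 0 0 0; 0 0 0 0 0 0; 0 0 0 0 0 0; 0 0 0 0 0 0",
)

```text
t: 5.28
tcp_pos: [470.4, -291.5, 163.4]
ee_rot: [-180.0, -0.0, 122.7]
force: [0.1, 0.3, -0.4]
gripper_width: 0.2
finger_force: 0.0
```

Call:
apply_moves(
  increments="0 0 -.2 0 0 0; 0 0 -.2 0 0 0; .2 0 0 0 0 0; .3 0 0 0 0 0; .3 0 0 0 0 0; .3 0 0 0 0 0; .2 0 0 0 0 0; .1 0 0 0 0 0; 0 0 0 0 0 0; 0 0 0 0 0 0",
)

```text
t: 6.12
tcp_pos: [451.5, -262.2, 173.5]
ee_rot: [-180.0, 0.0, 122.7]
force: [0.9, -0.1, 0.3]
gripper_width: 0.4
finger_force: 0.0
```

```bash
python3 -c "
from h import *
snap('wrist','w2.png');snap('scene','s2.png')
a=cv2.resize(cv2.imread('pics/w2.png'),(480,360));b=cv2.imread('pics/s2.png')[110:220,170:320]
b=cv2.resize(b,(480,352))
cv2.imwrite('pics/w2b.png',np.vstack([a,b])[:,:][:600] if 0 else cv2.resize(np.vstack([a,b[:240]]),(480,600)))
"
```

```text
(no output)
```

View pics/w2b.png

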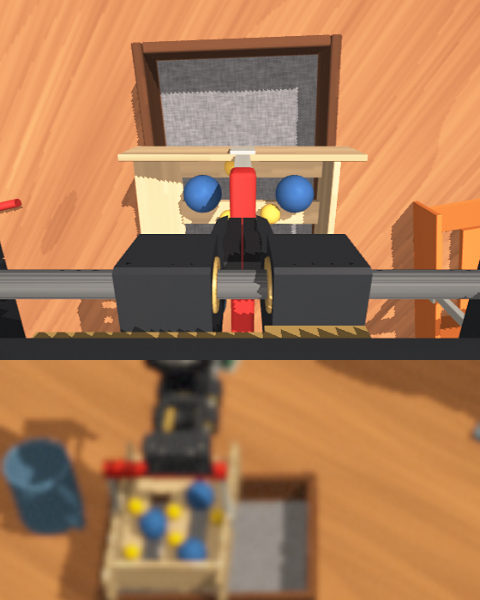

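```bash
python3 -c "
from h import *
print(bot.tip_reach, bot.get_state()['gripper_width'])
for z in (110,120,130,140,150,160,170):
  print(z,px('w1.png',410*.7,169*.7,z)[:2],px('top0.png',300+290/4,180+316/4,z)[:2],'|',px('w1.png',412*.7,396*.7,z)[:2],px('top0.png',300+464/4,180+209/4,z)[:2], '|',px('w2.png',243*7/6,170*7/6,z)[:2])
  
"
```

```text
22.0 0.29570353705390884
110 [ 436.1 -235.7] [ 438.3 -250.8] | [ 522.8 -372.3] [ 512.5 -369.4] | [ 441.  -245.5]
120 [ 436.  -235.7] [ 438.2 -248.4] | [ 519.9 -367.9] [ 511.8 -365.9] | [ 439.6 -243.5]
130 [ 435.8 -235.8] [ 438.2 -246. ] | [ 517.  -363.6] [ 511.1 -362.4] | [ 438.3 -241.4]
140 [ 435.6 -235.8] [ 438.1 -243.5] | [ 514.1 -359.3] [ 510.4 -358.9] | [ 436.9 -239.4]
150 [ 435.5 -235.8] [ 438.1 -241.1] | [ 511.2 -355. ] [ 509.6 -355.4] | [ 435.5 -237.3]
160 [ 435.3 -235.9] [ 438.  -238.7] | [ 508.3 -350.7] [ 508.9 -352. ] | [ 434.1 -235.3]
170 [ 435.2 -235.9] [ 438.  -236.3] | [ 505.3 -346.4] [ 508.2 -348.5] | [ 432.7 -233.2]
```

```bash
python3 -c "
from h import *
a=cv2.imread('pics/w2.png')[160:400,190:370];b=cv2.imread('pics/s2.png')[120:220,180:255]
cv2.imwrite('pics/w2c.png',np.hstack([cv2.resize(a,(400,533)),cv2.resize(b,(400,533),interpolation=cv2.INTER_CUBIC)]))
for P in ([451.5,-262.2,151.5],[470,-292,169],[470,-292,141]): print(proj('w2.png',P),proj('s2.png',P))
"
```

```text
[283.5 249. ] [231.4 145.7]
[282.6 320. ] [220.9 142.1]
[282.5 293.8] [221.9 147.4]
```

View pics/w2c.png

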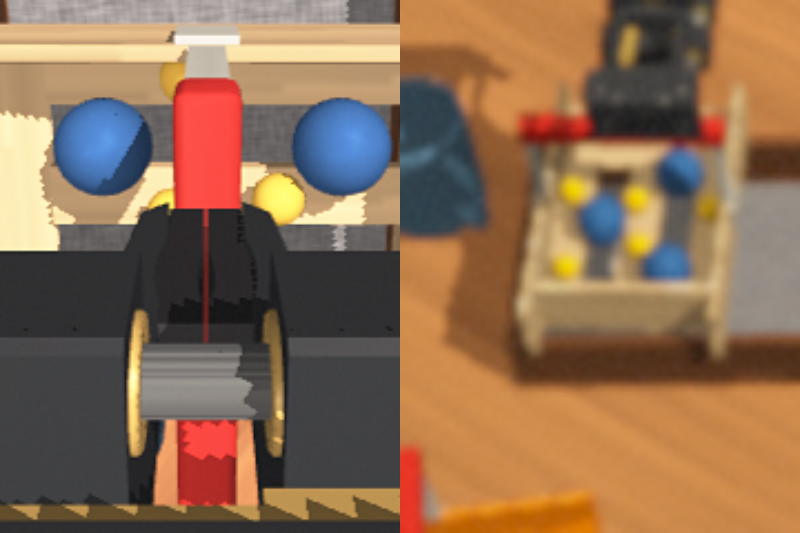

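```bash
python3 -c "
from h import *
def ray(fn,u,v):
    d=np.load('pics/'+fn+'.npz');M=d['M'];r=M[:3,:3]@np.array([(u-d['cx'])/d['f'],(v-d['cy'])/d['f'],1]);return M[:3,3],r/np.linalg.norm(r)
def tri(obs):
    A=0;b=0
    for o in obs:
        c,r=ray(*o);P=np.eye(3)-np.outer(r,r);A=A+P;b=b+P@c
    return np.linalg.solve(A,b).round(1)
far=[('w1.png',287,118),('top0.png',372.5,259),('s2.png',241,144.4),('w2.png',283.5,196)]
near=[('w1.png',288.4,279),('top0.png',416,232.3),('s2.png',203,144)]
for L in (far,near):
  for i in range(len(L)):
    for j in range(i): print(L[i][0],L[j][0],tri([L[i],L[j]]))
  print(tri(L))
print('walls w1/top')
for a,b in [((255,178),(345,447)),((562,171),(190,190)),((549,346),(340,95)),((273,350),(505,350))]:
  print(tri([('w1.png',a[0]*.7,a[1]*.7),('top0.png',300+b[0]/4,180+b[1]/4)]))
"
```

```text
top0.png w1.png [ 436.5 -235.8  171.6]
s2.png w1.png [ 433.9 -234.2  159.3]
s2.png top0.png [ 436.1 -234.5  162.6]
w2.png w1.png [ 435.  -235.8  150.9]
w2.png top0.png [ 437.3 -241.1  138.6]
w2.png s2.png [ 433.  -233.5  159.6]
[ 434.9 -235.2  160.3]
top0.png w1.png [ 508.6 -351.3  162. ]
s2.png w1.png [ 507.5 -348.2  161. ]
s2.png top0.png [ 507.2 -349.2  159. ]
[ 507.8 -349.6  160.7]
walls w1/top
[ 349.7 -294.8   89.3]
[ 522.  -184.4  104.6]
[ 589.8 -288.4  101.3]
[ 418.  -400.1   97.1]
```

```bash
python3 -c "
from h import *
c=bot.camera('wrist');M=np.linalg.inv(np.array(c['mount']));f=210/np.tan(np.radians(c['fovy']/2))
print(c['cx'],c['cy'])
for p in [(9,0,22),(9,0,10),(9,0,3),(9,0,0),(9,44,22),(9,44,3),(9,61,22),(-9,44,22),(0,44,22)]:
  q=M@np.append(p,1);print(p,(q[:2]/q[2]*f+[c['cx'],c['cy']]).round(1))
print(proj('w2.png',[446.6,-254.6,169]), proj('w2.png',[446.6,-254.6,151.5]),bot.get_state()['tcp_pos'])
"
```

```text
282.17379689079695 212.40714046225966
(9, 0, 22) [283.6 234.2]
(9, 0, 10) [283.7 241.9]
(9, 0, 3) [283.8 247. ]
(9, 0, 0) [283.8 249.2]
(9, 44, 22) [361.1 234.1]
(9, 44, 3) [369.8 246.9]
(9, 61, 22) [391.1 234.1]
(-9, 44, 22) [359.1 263.2]
(0, 44, 22) [360.1 248.8]
[283.7 245.9] [283.5 234.2] [ 451.65176317 -262.40631858  173.39601658]
```

Call:
apply_moves(
  increments="-.6 0 0 0 0 0; -.6 0 0 0 0 0; -.2 0 0 0 0 0; 0 0 0 0 0 0; 0 0 0 0 0 0; 0 0 0 0 0 0; 0 0 0 0 0 0; 0 0 0 0 0 0; 0 0 0 0 0 0; 0 0 0 0 0 0; 0 0 0 0 0 0; 0 0 0 0 0 0; 0 0 0 0 0 0; 0 0 0 0 0 0",
  grip=1,
)

```text
t: 7.43
tcp_pos: [470.4, -291.6, 173.4]
ee_rot: [-180.0, -0.0, 122.7]
force: [-1.1, -0.2, 0.3]
gripper_width: 88.2
finger_force: 0.0
```

Call:
apply_moves(
  increments="0 0 .3 0 0 0; 0 0 .3 0 0 0; 0 0 .3 0 0 0; 0 0 0 0 0 0",
)

```text
t: 7.77
tcp_pos: [469.2, -290.9, 148.8]
ee_rot: [-179.9, -0.2, 122.7]
force: [-1.4, -0.7, -0.7]
gripper_width: 88.3
finger_force: 0.0
```

```bash
python3 -c "
from h import *
snap('wrist','w3.png')
a=cv2.imread('pics/w3.png');cv2.imwrite('pics/w3b.png',cv2.resize(a[140:410],None,fx=800/560,fy=800/560))
c=bot.camera('scene')['color'][120:180,190:250,::-1];cv2.imwrite('pics/s3.png',c)
"
```

```text
(no output)
```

View pics/w3b.png

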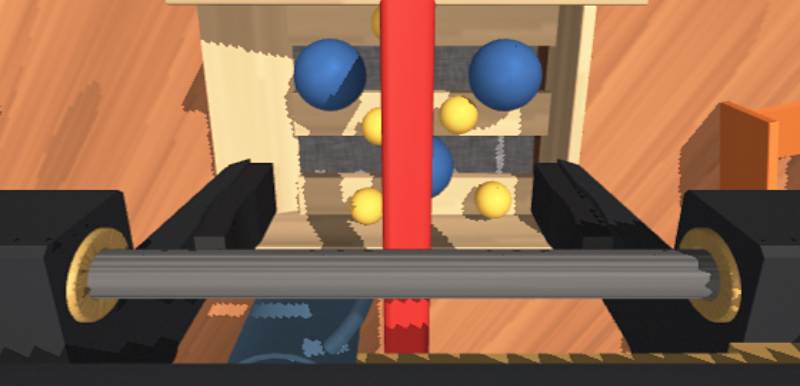

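Call:
apply_moves(
  increments="0 0 0 0 0 0; 0 0 0 0 0 0; 0 0 0 0 0 0; 0 0 0 0 0 0; 0 0 0 0 0 0; 0 0 0 0 0 0; 0 0 0 0 0 0; 0 0 0 0 0 0; 0 0 0 0 0 0; 0 0 0 0 0 0; 0 0 0 0 0 0; 0 0 0 0 0 0; 0 0 0 0 0 0; 0 0 0 0 0 0",
  grip=-1,
  force=55,
)

```text
t: 9.03
tcp_pos: [470.5, -291.5, 150.9]
ee_rot: [180.0, 0.0, 122.7]
force: [0.7, 0.2, -0.1]
gripper_width: 15.1
finger_force: 55.0
```

Call:
apply_moves(
  increments="0 0 -.1 0 0 0; 0 0 -.15 0 0 0; 0 0 -.15 0 0 0; .2 0 0 0 0 0; .3 0 0 0 0 0; .3 0 0 0 0 0; .3 0 0 0 0 0; .2 0 0 0 0 0; .1 0 0 0 0 0; 0 0 0 0 0 0",
)

```text
t: 9.87
tcp_pos: [451.1, -261.4, 160.9]
ee_rot: [-180.0, -0.0, 122.8]
force: [0.1, -0.4, -4.4]
gripper_width: 15.2
finger_force: 55.0
```

Call:
apply_moves(
  increments="1 0 0 0 0 0; -1 0 0 0 0 0; -1 0 0 0 0 0; 1 0 0 0 0 0; 1 0 0 0 0 0; -1 0 0 0 0 0; -1 0 0 0 0 0; 1 0 0 0 0 0; 1 0 0 0 0 0; -1 0 0 0 0 0; -1 0 0 0 0 0; 1 0 0 0 0 0; 1 0 0 0 0 0; -1 0 0 0 0 0; -1 0 0 0 0 0; 1 0 0 0 0 0; 0 0 0 0 0 0; 0 0 0 0 0 0; 0 0 0 0 0 0; 0 0 0 0 0 0",
)

```text
t: 11.53
tcp_pos: [451.8, -262.6, 161.1]
ee_rot: [180.0, 0.0, 122.7]
force: [-0.6, -0.8, -3.7]
gripper_width: 15.3
finger_force: 55.0
```

```bash
cat > yel.py <<'E'
from h import *
import sys
n=sys.argv[1]
for c in('wrist','scene','top'):
    snap(c,f'{n}_{c}.png');a=cv2.imread(f'pics/{n}_{c}.png');h=cv2.cvtColor(a,cv2.COLOR_BGR2HSV)
    for nm,lo,hi in(('yel',(24,150,100),(34,255,255)),('blue',(104,150,60),(115,255,255))):
        m=cv2.inRange(h,lo,hi);k,_,s,ct=cv2.connectedComponentsWithStats(m)
        print(c,nm,[(ct[i].round().astype(int).tolist(),int(s[i,4])) for i in range(1,k) if s[i,4]>4])
E
python3 yel.py a
```

```text
wrist yel [([276, 121], 115)]
wrist blue [([249, 192], 1206), ([363, 191], 1854), ([315, 244], 589)]
scene yel [([254, 168], 9)]
scene blue [([240, 154], 23), ([225, 162], 26), ([238, 168], 5), ([399, 299], 80)]
top yel [([350, 268], 7)]
top blue [([357, 240], 83), ([380, 238], 9), ([546, 284], 1811), ([374, 267], 18)]
```

```bash
python3 -c "
from h import *
a=cv2.imread('pics/a_wrist.png')[90:320,120:460];b=cv2.imread('pics/a_scene.png')[115:215,180:300]
a=cv2.resize(a,(800,541));b=cv2.resize(b,(300,250),interpolation=cv2.INTER_CUBIC);a[291:541,500:]=b
cv2.imwrite('pics/a.png',a)
print(px('a_wrist.png',276,121,16),px('a_top.png',350,268,16))"
```

```text
[ 409.4 -207.6   16. ] [ 411.6 -208.    16. ]
```

View pics/a.png

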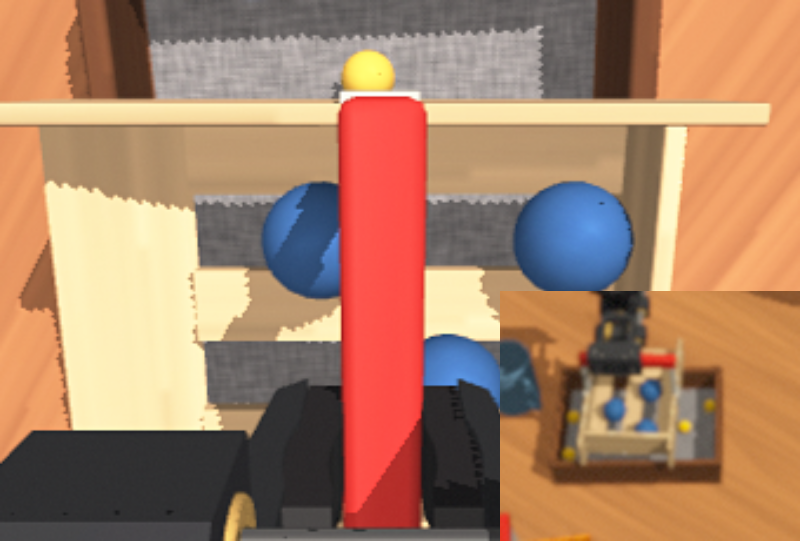

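Call:
apply_moves(
  increments="1 0 0 0 0 0; -1 0 0 0 0 0; -1 0 0 0 0 0; 1 0 0 0 0 0; 1 0 0 0 0 0; -1 0 0 0 0 0; -1 0 0 0 0 0; 1 0 0 0 0 0; 1 0 0 0 0 0; -1 0 0 0 0 0; -1 0 0 0 0 0; 1 0 0 0 0 0; 0 0 0 0 0 0; 0 0 -.5 0 0 0; 0 0 -.9 0 0 0; 0 0 -.9 0 0 0; 0 0 -.9 0 0 0; 0 0 -.5 0 0 0; 0 0 0 0 0 0; 0 0 0 0 0 0",
)

```text
t: 13.35
tcp_pos: [451.6, -262.2, 253.5]
ee_rot: [180.0, 0.0, 122.7]
force: [-1.4, 1.3, -4.9]
gripper_width: 15.0
finger_force: 55.0
```

```bash
python3 yel.py b; python3 -c "
from h import *
a=cv2.imread('pics/b_wrist.png')[90:320,120:460];b=cv2.imread('pics/b_scene.png')[95:215,170:300];t=cv2.imread('pics/b_top.png')[190:310,310:450]
cv2.imwrite('pics/b.png',np.vstack([np.hstack([cv2.resize(b,(400,360),interpolation=2),cv2.resize(t,(400,360),interpolation=2)]),cv2.resize(a,(800,541))[180:420]]))"
```

```text
wrist yel [([277, 120], 70)]
wrist blue [([362, 192], 1856), ([256, 192], 559), ([335, 250], 1092)]
scene yel [([254, 168], 10), ([208, 180], 12)]
scene blue [([237, 140], 27), ([222, 149], 27), ([235, 152], 8), ([399, 300], 76)]
top yel [([350, 268], 7)]
top blue [([388, 234], 18), ([364, 238], 98), ([546, 284], 1802), ([376, 257], 9)]
```

View pics/b.png

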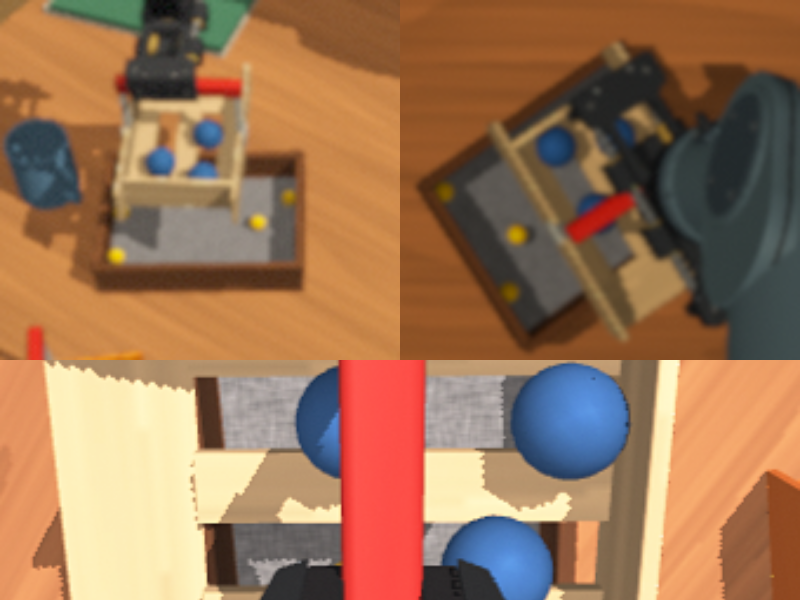

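```bash
python3 -c "
from h import *
for q in [(325,253.3),(351,268),(348,287)]: print('top',px('b_top.png',*q,16))
for q in [(253.9,169),(264,160.7),(207.7,180.3),(208.8,164.6)]: print('scene',px('b_scene.png',*q,16))
"
```

```text
top [ 452.7 -135.1   16. ]
top [ 411.7 -210.9   16. ]
top [ 357.1 -202.2   16. ]
scene [ 409.  -204.9   16. ]
scene [ 353.9 -196.9   16. ]
scene [ 550.2 -316.5   16. ]
scene [ 489.6 -362.5   16. ]
```

Call:
apply_moves(
  increments=".2 .17 0 0 0 0; .4 .34 0 0 0 0; .6 .51 0 0 0 0; .8 .69 0 0 0 0; .8 .69 0 0 0 0; .8 .69 0 0 0 0; .8 .69 0 0 0 0; .8 .69 0 0 0 0; .8 .69 0 0 0 0; .8 .69 0 0 0 0; .8 .69 0 0 0 0; .8 .69 0 0 0 0; .8 .69 0 0 0 0; .8 .69 0 0 0 0; .8 .69 0 0 0 0; .8 .69 0 0 0 0; .8 .69 0 0 0 0; .8 .69 0 0 0 0; .8 .69 0 0 0 0; .6 .51 0 0 0 0",
)

```text
t: 15.17
tcp_pos: [517.0, 218.9, 253.2]
ee_rot: [180.0, -0.1, 122.9]
force: [0.3, 0.8, -4.6]
gripper_width: 15.4
finger_force: 55.0
```

Call:
apply_moves(
  increments=".4 .34 .1 0 0 0; .2 .17 .3 0 0 0; 0 0 .3 0 0 0; 0 0 .3 0 0 0; 0 0 0.1 0 0 0; 0 0 0 0 0 0; 0 0 0 0 0 0",
)

```text
t: 15.75
tcp_pos: [521.1, 233.3, 225.6]
ee_rot: [-180.0, 0.0, 122.7]
force: [0.4, -0.7, -4.0]
gripper_width: 15.5
finger_force: 55.0
```

```bash
python3 yel.py c; python3 -c "
from h import *
print(bot.get_state()['joint_pos'],bot.get_state()['tcp_pos'],bot.get_state()['ee_rot'])"
```

```text
wrist yel []
wrist blue [([450, 17], 1405), ([498, 18], 6), ([362, 192], 1866), ([256, 193], 508), ([336, 251], 1115)]
scene yel [([254, 168], 12)]
scene blue [([351, 230], 6), ([335, 239], 38), ([352, 244], 25), ([399, 299], 75)]
top yel [([350, 268], 8)]
top blue [([192, 204], 70), ([546, 285], 1806)]
[-5.33003217e-02  2.83146802e+01 -3.84432630e+01  9.89656967e+01
  1.99915479e+01  5.96874717e+01 -1.27061242e+01] [521.4256722  234.04446343 226.33477313] [1.79958745e+02 1.28432529e-02 1.22686769e+02]
```

Call:
apply_moves(
  increments="0 0 0 -.5 0 0; 0 0 0 -1 0 0; 0 0 0 -1 0 0; 0 0 0 -1 0 0; 0 0 0 -.6 0 0; 0 0 0 -.5 0 0; 0 0 0 -.5 0 0; 0 0 0 -.5 0 0; 0 0 0 -.5 0 0; 0 0 0 -.5 0 0; 0 0 0 -.5 0 0; 0 0 0 -.5 0 0; 0 0 0 -.5 0 0; 0 0 0 -.5 0 0; 0 0 0 -.5 0 0; 0 0 0 0 0 0; 0 0 0 0 0 0; 0 0 0 0 0 0; 0 0 0 0 0 0; 0 0 0 0 0 0",
)

```text
t: 17.57
tcp_pos: [520.1, 228.1, 219.6]
ee_rot: [142.6, 0.8, 122.4]
force: [0.1, -0.5, -2.2]
gripper_width: 15.2
finger_force: 55.0
```

```bash
python3 yel.py d|grep blue
```

```text
wrist blue [([301, 18], 1480), ([90, 185], 4299)]
scene blue [([399, 299], 73)]
top blue [([216, 244], 22), ([546, 285], 1801)]
```

```bash
python3 -c "
from h import *
for z in (40,80,120): print(proj('d_wrist.png',[562,469,z]), proj('c_wrist.png',[562,469,z]))
d=np.load('pics/d_wrist.png.npz')['M'];print(d[:3,3])
for p in ([475,206,24],[475,180,24],[450,206,24],[490,230,30]): print('bowl',proj('d_wrist.png',p))
print(px('d_top.png',216,244,24))
a=cv2.imread('pics/d_wrist.png');h=cv2.cvtColor(a,cv2.COLOR_BGR2HSV)
m=cv2.inRange(h,(104,150,60),(115,255,255));k,_,s,c=cv2.connectedComponentsWithStats(m);print([x.tolist() for x in s[1:] if x[4]>20])
s=bot.get_state();print(s['joint_pos'],s['force'])"
```

```text
[304.2   7.6] [462.   -3.1]
[331.5  -2.2] [488.9 -20.9]
[364.6 -14.2] [525.1 -44.9]
[400.6158162  240.83993733 340.24013631]
bowl [100.9 194.2]
bowl [ 86.9 221.1]
bowl [ 69.7 181.9]
bowl [132.1 178.1]
[473.3 181.2  24. ]
[[274, 0, 65, 41, 1480], [48, 149, 91, 81, 4299]]
[ 22.33773941  19.0406423  -54.8489171  129.80491704  87.19025395
  12.00997505 -76.02159587] [ 0.14212984  0.74237009 -2.29295476]
```

Call:
apply_moves(
  increments="0 0 -.4 .5 0 0; 0 0 -.4 1 0 0; 0 0 -.4 1 0 0; 0 0 -.4 1 0 0; 0 0 0 1 0 0; 0 0 0 1 0 0; 0 0 0 1 0 0; 0 0 0 1 0 0; 0 0 0 0 0 0; 0 0 0 0 0 0; 0 0 0 0 0 0",
)

```text
t: 18.63
tcp_pos: [514.9, 215.4, 239.2]
ee_rot: [173.2, 1.9, 121.4]
force: [0.0, -0.6, -2.4]
gripper_width: 15.4
finger_force: 55.0
```

```bash
python3 yel.py e|grep blue;python3 -c "
from h import *
s=bot.get_state();print(s['joint_pos'],s['tcp_pos'],s['ee_rot'])"
```

```text
wrist blue [([430, 7], 632), ([220, 184], 619), ([244, 174], 22)]
scene blue [([346, 230], 15), ([400, 300], 63)]
top blue [([546, 285], 1806)]
[ 20.58363957  31.82273212 -65.23133369 105.30904652  37.61921821
  58.82527859 -27.41282963] [514.88662262 214.59760987 239.5168115 ] [173.19240201   1.99281132 121.37420341]
```

```bash
python3 -c "
from h import *
print(px('e_scene.png',346,230,24),px('e_wrist.png',220,184,24),px('e_wrist.png',244,174,24),px('e_wrist.png',220,184,155))
a=cv2.resize(cv2.imread('pics/e_wrist.png')[100:330,120:420],(480,368));b=cv2.resize(cv2.imread('pics/e_scene.png')[190:280,300:380],(320,368),interpolation=2)
cv2.imwrite('pics/e.png',np.hstack([a,b]))"
```

```text
[450.6 219.2  24. ] [480.1 186.3  24. ] [497.6 209.6  24. ] [472.1 217.1 155. ]
```

View pics/e.png

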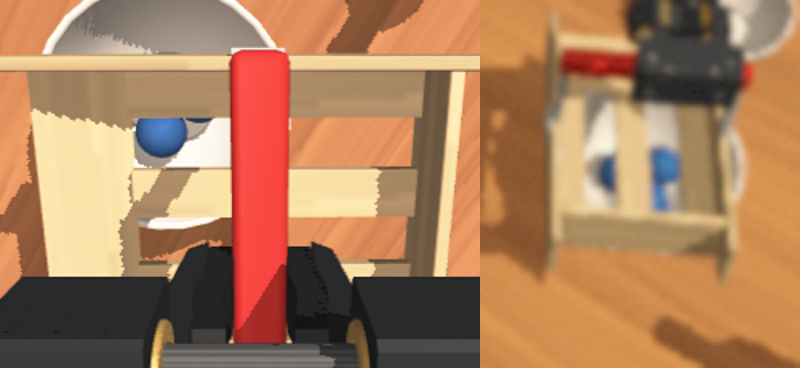

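```bash
cat > go.py <<'E'
from h import *
import sys
t=np.array(list(map(float,sys.argv[1:4])));yaw=float(sys.argv[4])
s=bot.get_state();A=R.from_euler('xyz',s['ee_rot'],degrees=True);B=R.from_euler('xyz',[180,0,yaw],degrees=True)
print('turn units',((A.inv()*B).as_rotvec(degrees=True)/5).round(3))
print('shift now-axes',(A.inv().apply(t-s['tcp_pos'])/25).round(2),'in target axes',(B.inv().apply(t-s['tcp_pos'])/25).round(2))
E
python3 go.py 451.6 -262.2 253 122.7
```

```text
turn units [ 1.357  0.414 -0.241]
shift now-axes [-14.98 -12.    -1.45] in target axes [-14.68 -12.43  -0.54]
```

Call:
apply_moves(
  increments="0 0 -.2 .45 .14 -.08; 0 0 -.2 .45 .14 -.08; 0 0 -.2 .45 .14 -.08; -.4 -.34 0 0 0 0; -.8 -.68 0 0 0 0; -.8 -.68 0 0 0 0; -.8 -.68 0 0 0 0; -.8 -.68 0 0 0 0; -.8 -.68 0 0 0 0; -.8 -.68 0 0 0 0; -.8 -.68 0 0 0 0; -.8 -.68 0 0 0 0; -.8 -.68 0 0 0 0; -.8 -.68 0 0 0 0; -.8 -.68 0 0 0 0; -.8 -.68 0 0 0 0; -.8 -.68 0 0 0 0; -.8 -.68 0 0 0 0; -.8 -.68 0 0 0 0; -.8 -.68 0 0 0 0",
)

```text
t: 20.45
tcp_pos: [455.5, -215.8, 254.1]
ee_rot: [-180.0, 0.0, 122.7]
force: [0.8, -0.2, -2.1]
gripper_width: 15.3
finger_force: 55.0
```

Call:
apply_moves(
  increments="-.8 -.68 0 0 0 0; -.5 -.4 0 0 0 0; 0 0 0 0 0 0; 0 0 0 0 0 0",
)

```text
t: 20.78
tcp_pos: [450.6, -256.9, 253.8]
ee_rot: [180.0, -0.1, 122.6]
force: [0.8, 0.4, -2.9]
gripper_width: 15.5
finger_force: 55.0
```

```bash
python3 go.py 451.6 -262.2 170 122.7; python3 yel.py f; python3 -c "
from h import *
print(bot.get_state()['joint_pos'].round(1))"
```

```text
turn units [ 0.002 -0.013 -0.028]
shift now-axes [-0.2  -0.08  3.35] in target axes [-0.2  -0.08  3.35]
wrist yel [([276, 124], 67)]
wrist blue []
scene yel [([254, 168], 10), ([208, 180], 12)]
scene blue [([343, 235], 68), ([334, 232], 32), ([399, 299], 82)]
top yel [([350, 268], 9)]
top blue [([208, 239], 133), ([204, 250], 63), ([546, 284], 1804)]
[ 74.5  31.5 -67.1 103.9  31.6  66.3  29.7]
```

```bash
python3 -c "
from h import *
a=cv2.imread('pics/b_wrist.png',0);b=cv2.imread('pics/f_wrist.png',0)
for u,v in [(283,131),(442,137),(130,137),(405,170),(150,230),(410,240)]:
  t=a[v-14:v+14,u-14:u+14];r=cv2.matchTemplate(b[v-30:v+30,u-30:u+30],t,cv2.TM_CCOEFF_NORMED);_,m,_,l=cv2.minMaxLoc(r);print((u,v),round(m,2),np.array(l)-16)
"
```

```text
(283, 131) 0.83 [-1  0]
(442, 137) 0.97 [0 0]
(130, 137) 0.99 [1 0]
(405, 170) 1.0 [0 4]
(150, 230) 0.99 [1 1]
(410, 240) 0.98 [0 2]
```

Call:
apply_moves(
  increments="-.2 -.08 .4 0 0 0; 0 0 .7 0 0 0; 0 0 .7 0 0 0; 0 0 .7 0 0 0; 0 0 .6 0 0 0; 0 0 .4 0 0 0; 0 0 .3 0 0 0; 0 0 .2 0 0 0; 0 0 0 0 0 0; 0 0 0 0 0 0; 0 0 0 0 0 0",
)

```text
t: 21.85
tcp_pos: [452.7, -261.3, 154.5]
ee_rot: [180.0, -0.1, 122.7]
force: [0.3, 0.3, -1.7]
gripper_width: 15.2
finger_force: 55.0
```

Call:
apply_moves(
  increments="0 0 .05 0 0 0; 0 0 .05 0 0 0; 0 0 0 0 0 0; 0 0 0 0 0 0",
)

```text
t: 22.18
tcp_pos: [453.2, -262.7, 152.6]
ee_rot: [180.0, 0.1, 122.6]
force: [-1.0, -3.1, 5.2]
gripper_width: 15.4
finger_force: 55.0
```

Call:
apply_moves(
  increments="0 0 0 0 0 0; 0 0 0 0 0 0; 0 0 0 0 0 0; 0 0 0 0 0 0; 0 0 0 0 0 0; 0 0 0 0 0 0; 0 0 0 0 0 0; 0 0 0 0 0 0; 0 0 0 0 0 0; 0 0 0 0 0 0; 0 0 0 0 0 0; 0 0 0 0 0 0; 0 0 0 0 0 0; 0 0 0 0 0 0",
  grip=1,
)

```text
t: 23.35
tcp_pos: [452.3, -261.3, 151.4]
ee_rot: [180.0, -0.1, 122.7]
force: [-0.4, 0.1, 0.0]
gripper_width: 88.3
finger_force: 0.0
```

Call:
apply_moves(
  increments="0 0 -.3 0 0 0; 0 0 -.7 0 0 0; 0 0 -1 0 0 0; 0 0 -1 0 0 0; 0 0 -1 0 0 0; 0 0 -.8 0 0 0; 0 0 0 0 0 0; 0 0 0 0 0 0; 0 0 0 0 0 0",
)

```text
t: 24.1
tcp_pos: [451.8, -261.5, 270.9]
ee_rot: [-180.0, -0.1, 122.7]
force: [-0.7, 0.3, -0.5]
gripper_width: 88.2
finger_force: 0.0
```

```bash
python3 yel.py g; python3 -c "
from h import *
# compare sieve against w1 (known resting, TCP 470.4,-298.5,271.2 yaw121.7)
a=cv2.imread('pics/w1.png',0);b=cv2.imread('pics/g_wrist.png',0)
s=bot.get_state();print(s['tcp_pos'],s['ee_rot'])
for u,v in [(287,118),(393,120),(178,126),(384,242),(191,246)]:
  t=a[v-12:v+12,u-14:u+14];r=cv2.matchTemplate(b[max(v-80,0):v+80,u-60:u+60],t,cv2.TM_CCOEFF_NORMED);_,m,_,l=cv2.minMaxLoc(r)
  q=(l[0]+14+u-60,l[1]+12+max(v-80,0));z=169 if u==287 else 95
  print((u,v),round(m,2),q,px('g_wrist.png',*q,z),px('w1.png',u,v,z))
"
```

```text
wrist yel [([278, 120], 93)]
wrist blue []
scene yel [([254, 168], 10)]
scene blue [([334, 232], 35), ([343, 235], 69), ([399, 299], 73)]
top yel [([350, 268], 8)]
top blue [([208, 239], 134), ([204, 250], 62), ([546, 284], 1802)]
[ 451.71846155 -261.29876337  270.42877976] [-179.97074012   -0.19109624  122.69724043]
(287, 118) 0.58 (284, 130) [ 418.1 -207.7  169. ] [ 435.1 -235.7  169. ]
(393, 120) 0.92 (389, 132) [ 507.2 -156.1   95. ] [ 524.4 -183.2   95. ]
(178, 126) 0.9 (175, 134) [ 332.4 -270.4   95. ] [ 350.1 -297.2   95. ]
(384, 242) 0.58 (384, 242) [ 573.4 -250.    95. ] [ 592.5 -289.4   95. ]
(191, 246) 0.7 (209, 237) [ 412.5 -346.2   95. ] [ 418.2 -402.2   95. ]
```

```bash
python3 -c "
from bench import bot
print(bot.sign_off())"
```

```text
the job is handed in; nothing more can be done
None
```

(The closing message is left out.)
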